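# Carry a tissue cassette on the flat lifter to the light stand

### The job

Pick up the lifter by its black handle, slip its flat steel nose under the pink cassette and carry the cassette, balanced level on the nose, to the light stand. Lower it gently in under the lamp frame until it lies flat inside the lips of the nest there, draw the lifter out, then stand the lifter on the blue mat with its wide heel on the mat and let go. Touch the pink cassette only with the lifter, never let it tip, slide off or fall, and leave the green cassette and the two pots where they are.

Things in the scene. Friction and masses are not known exactly. Their poses are not given: they have to be found in the camera images.
- lifter: Loose trowel-like steel lifter, 84 to 168 g, standing on the blue mat. Flat sole 3 mm thick: nose 18 mm wide from x = -46 to +18 mm, heel 44 mm wide from x = -111 to -45. Origin on the underside, 18 mm behind the nose tip: the cassette's middle belongs above it. x to the nose tip, y left, z up (load surface z = 3 mm). Nothing but friction holds the load. Handle: see lifter_grip.
- lifter_grip (a point): Good pinch point on the handle: x -83.7, y 0, z 48.7 mm in lifter axes (its axes too). The handle rises from the sole at x = -48 mm, leaning back (to -x) 38 degrees from z; a thin steel neck, then, from 24 to 88 mm along it, a black bar with flat sides 14 mm apart across y and 20 mm deep. This point is 58 mm along it, 30 mm below its top.
- lifter_heel (a point): Middle of the top of the lifter's wide heel, at x = -78, z = 3 mm in lifter axes (axes as the lifter's).
- cassette_pink: Pink plastic tissue cassette to be moved: loose rigid slab, 28 mm along x, 40 mm along y, 7 mm thick, 18 to 35 g, flat below. Origin: centre of its underside, z up. White label strip along its -x edge. It starts in the nest of stand_pink, underside 40 mm above the table.
- stand_pink: Fixed grey stand under the pink cassette. Origin on the table under the nest's middle; the lifter goes in along +x. Two rails along x (x -20 to 20, |y| 13 to 27 mm), tops 40 mm high; between them a channel 26 mm wide, open at both ends, floor 6 mm high. Lips 4 mm above the rail tops enclose 36 x 48 mm (x, y), none across the channel. Base 50 x 64 mm.
- light_stand: Fixed light stand, the goal: same rails, channel and lips (black) and same axes as stand_pink, origin on the table under the nest's middle; the lifter goes in along +x. Two posts at x 36 to 54, |y| 78 to 92 mm on a plate 6 mm high (x 0 to 75, |y| < 95) carry the lamp frame overhead.
- lamp_frame (a point): Middle of the front bar's underside of the light stand's white square lamp frame, 140 mm above the table; axes as the stand. Bars 20 mm high; in stand axes outline x -60 to 70, |y| < 92 mm, open inside x -36 to 46, |y| < 62. A hand pointing straight down on the lifter handle bumps the frame: lean it back towards -x, about 38 degrees.
- nest (a point): Middle of the light stand's nest at rail-top height (40 mm above the table); axes as the stand. The cassette's underside centre belongs here, its 40 mm side along y, across the rails.
- rest_mat: Fixed blue mat, 150 mm (x) by 84 mm (y), 3 mm thick; origin at the centre of its underside, z up. The lifter starts on it pointing roughly along +x. The lifter's nose may overhang the mat, its heel's middle must be over it.
- cassette_green: Green cassette of the same size, loose, a bystander on its own grey stand. Origin: centre of its underside.
- stand_green: Fixed grey stand, same as stand_pink, holding the green cassette. Origin on the table under its middle.
- pot_orange: Loose grey-blue specimen pot with a paper band and an orange lid, 56 mm across, 66 mm high, a bystander. Origin: centre of its underside.
- pot_white: Loose grey-blue specimen pot with a paper band and a white lid, 56 mm across, 66 mm high, a bystander. Origin: centre of its underside.
Things that resemble listed ones, but are neither listed nor needed, are in the scene too. Of the things that look like the lifter, the smaller one is meant.

How it is judged (in metres and radians):
On the way, in this order (a step that is already met when the one before it is completed fails the run):
1. the lifter is held and off the mat (contact force between the fingers and lifter above 1 N and z of lifter in the frame of rest_mat above 0.012 m), for 0.2 s.
2. the pink cassette is lifted clear of its stand, lying level on the lifter alone (contact force between lifter and cassette_pink above 0.05 N and contact force between cassette_pink and stand_pink below 0.01 N and z of cassette_pink in the frame of stand_pink above 0.046 m and angle between cassette_pink's own z axis and vertical below 0.2 rad), for 0.2 s.
3. the pink cassette is brought in under the lamp frame, over the nest, lying level on the held lifter (contact force between lifter and cassette_pink above 0.05 N and contact force between the fingers and lifter above 1 N and contact force between cassette_pink and light_stand below 0.01 N and horizontal distance between cassette_pink and nest below 0.02 m and z of cassette_pink in the frame of nest between 0.002 and 0.09 m and angle between cassette_pink's own z axis and vertical below 0.2 rad), for 0.1 s.
4. the pink cassette lies in the nest and the lifter has left it (horizontal distance between cassette_pink and nest below 0.006 m and z of cassette_pink in the frame of nest between -0.002 and 0.002 m and angle between cassette_pink's own z axis and vertical below 0.06 rad and angle between the y axis of cassette_pink and the y axis of light_stand, either way round below 0.2 rad and contact force between cassette_pink and light_stand above 0.05 N and contact force between lifter and cassette_pink below 0.01 N and horizontal distance between lifter and nest above 0.05 m), for 0.2 s.
At the end, for the whole second after the job is handed in: Pink cassette flat in the nest of the light stand: within 6 mm of its middle, 0.2 rad of square, 2 mm of the rail tops, at rest. Lifter on its sole, middle of the heel over the mat, at rest, let go. Green cassette within 12 mm and pots within 20 mm of their starts (horizontal distance between cassette_pink and nest below 0.006 m and z of cassette_pink in the frame of nest between -0.002 and 0.002 m and angle between each of cassette_pink, lifter's own z axis and vertical below 0.06 rad and angle between the y axis of cassette_pink and the y axis of light_stand, either way round below 0.2 rad and contact force between cassette_pink and light_stand above 0.05 N and linear speed of each of cassette_pink, lifter below 0.01 m/s and x of lifter_heel in the frame of rest_mat between -0.07 and 0.062 m and y of lifter_heel in the frame of rest_mat between -0.036 and 0.036 m and z of lifter in the frame of rest_mat between 0 and 0.006 m and contact force between the fingers and lifter below 0.05 N and distance of cassette_green from where it was at the start of the episode below 0.012 m and distance of each of pot_orange, pot_white from where it was at the start of the episode below 0.02 m); the robot touches nothing.
It fails at once if the pink cassette tipped more than 0.26 rad (15 degrees) (angle between cassette_pink's own z axis and vertical above 0.26 rad).
It fails at once if the pink cassette fell (underside less than 30 mm above the table) (height (world z) of cassette_pink below 0.03 m).
It fails at once if the robot itself touched the pink cassette (contact force between any of the fingers, the arm and cassette_pink above 0.1 N).
It fails at once if the pink cassette was pressed on the light stand with more than 8 N (contact force between cassette_pink and light_stand above 8 N).
It fails at once if a bystander was disturbed (green cassette by 12 mm, a pot by 20 mm) (not (distance of cassette_green from where it was at the start of the episode below 0.012 m and distance of each of pot_orange, pot_white from where it was at the start of the episode below 0.02 m)).
It also fails if it takes over 61 s, if anything falls off the work surface, if the arm or the gripper's body presses on something with over 40 N, if the wrist force passes 120 N, or if a joint passes its speed limit or range.

### The arm

A 6-joint arm with a two-finger parallel gripper is mounted at the origin on the work surface. World frame = base frame: x ahead of the robot, y to its left, z up, the work surface at z = 0. Lengths are in m, angles in degrees, forces in N, time in s.
With the tool pointing down it reaches from about 0.375 to 0.925 m from the base axis. Payload 5.7 kg.
Tool frame: the origin (TCP) lies between the finger pads; the fingertips stand 17 mm ahead of it and the grasp point (between the pads) lies 2 mm behind it (tip_reach is the distance from the TCP to the fingertips, in m); z points along the fingers, y is the line along which they close (so a half turn about z gives the same grasp; the last joint's range is limited). The gripper opens to 85 mm and grips with 20 to 120 N. Pads are 22 mm wide; open, the fingers measure 114 mm over their backs; the gripper's body (76 mm by 85 mm) begins 54 mm behind the grasp point. The pads swing forward as they close: fully open they stand 13 mm farther back than shut.
Start: joints at [69.952, 20.558, 86.54, -0, 72.909, -6.595], TCP at [0.14, 0.584, 0.248] pointing down, gripper open.
Joint ranges: [-170.27, 170.27], [-57.76, 135], [12.27, 136.19], [-55.21, 235.2], [11.17, 155.16], [-170.74, 170.74]. Speed limits (degrees/s): [136.94, 136.94, 180, 180, 180, 180].

### API

Orientations are given as a 3x3 rotation matrix whose columns are the frame's x, y, z axes.
In Python, from workcell import * gives the robot as it stands.
- The arm moves only by the tool carry_out, never from a script. Its argument "deltas" is a list that holds one entry, the list of rows, each a list of 4 numbers: the shift along the tool's x, y, z normalised to -1 to 1, where 1 is 0.5 m, then the turn about the tool's z normalised to -1 to 1, where 1 is 90 degrees. In form: [[[dx, dy, dz, twist], ...]]. A call has 1 to 8 rows; each row is the pose to reach, as a shift and turn from the pose commanded when the call began, along the tool's axes at that moment; what a row does not reach only later rows make up. A row lasts 1/8 s, in which the tool goes at most 62.5 mm and 10.7 degrees, less where a joint would pass 70% of its speed; a pose out of reach is approached as far as the arm can. A call with a number of a shift or a turn outside -1 to 1 is refused whole. A call with a gripper value outside its range is refused whole. "hand" is the closure, from 0 (fully open) to 1 (shut), set as the call begins (left out, the last holds). The fingers move at their own pace and stop on an object; "newtons" is the grip in N (left out, the last holds). Time passes only in rows, so rows that repeat a pose let the fingers close. It gives the time, the measured TCP pose, the force, the opening and the grip force at its end, in the units of the state.
- get_state(): the state, without advancing time (a new reading comes with each control period).
- grab_frame(name): name is "scene" or "top" or "wrist"; returns a dict with "img" (480x640x3 uint8, red, green, blue), "intrinsics" (3x3 intrinsics, pixels), "extrinsics" (4x4, takes a point from camera to world coordinates); the wrist camera has in their place "T_tool_cam" (4x4, takes a point from camera to tool coordinates, whose origin is the TCP and whose axes are the flange's). Camera axes: x right, y down, z forward; pixel columns grow to the right and rows downward; lengths in m; the calibration is good to about 2 mm. A picture is of the moment at which its call begins: read the wrist's pose just before it. There is no depth.
- hand_in(): hands the job in; it is judged then, once.
The state is a dict: "t": time; "q": joint angles; "joint_vel": joint speeds; "effort": joint torques, N m; "ee_pos": TCP position; "ee_rot": TCP orientation; "ft_force": force on the tool from outside, world axes, zero at the start; "moment": the same for the moment, N m; "grip_width": opening from 0.0 (shut) to 1.0 (fully open); "grasp_force": force on a finger pad.
Only numpy, scipy, OpenCV 4.12 (cv2) and the standard library are available. Lean on these libraries where they do the work, as an engineer would, in place of code of your own. Each camera call takes 0.05 s, during which the arm holds its last target. There are 200 camera calls.

## Working session

There is one attempt and no reset: what is moved stays moved. The work goes in short steps, Python scripts to look and compute and a tool call to move; the robot and the scene stay as the last step left them, time stands still between calls to the robot, and variables do not carry over. Pictures are saved under pics/ and viewed, at most 10 in all, crops included, and the job is handed in when it is done.

Besides the shell and the picture viewer there is one more tool, called after "Request:" as name(argument=value, ...), one argument or row to a line, values as JSON. carry_out: Moves the arm, as the interface text tells. Its arguments: {"type":"object","properties":{"deltas":{"type":"array"},"hand":{"type":"number"},"newtons":{"type":"number"}},"required":["deltas"]}

```bash
mkdir -p pics
python3 - <<'E'
from workcell import *
import cv2,numpy as np,pickle
s=get_state();print({k:np.round(v,3).tolist() for k,v in s.items()})
D={}
for n in("scene","top"):
    f=grab_frame(n);D[n]=f;cv2.imwrite(f"pics/{n}0.png",f["img"][:,:,::-1])
    print(n,np.round(f["intrinsics"],1).tolist(),np.round(f["extrinsics"],3).tolist())
pickle.dump(D,open("f0.pkl","wb"))
E
```

```text
{'t': 0.0, 'q': [69.95, 20.598, 86.599, 0.001, 72.911, -6.596], 'joint_vel': [0.007, -0.059, -0.03, 0.052, 0.024, 0.045], 'effort': [-0.0, -52.761, -27.862, -0.0, 0.013, 0.0], 'ee_pos': [0.139, 0.583, 0.247], 'ee_rot': [[-0.973, 0.233, -0.001], [0.233, 0.973, -0.002], [0.0, -0.002, -1.0]], 'ft_force': [-0.124, 0.1, 0.195], 'moment': [0.029, 0.036, -0.005], 'grasp_force': 0.0, 'grip_width': 0.999}
scene [[499.7, 0.0, 317.1], [0.0, 499.7, 239.6], [0.0, 0.0, 1.0]] [[-0.823, 0.345, -0.452, 0.972], [0.568, 0.516, -0.641, 0.605], [0.012, -0.784, -0.62, 0.672], [0.0, 0.0, 0.0, 1.0]]
top [[461.9, 0.0, 316.5], [0.0, 461.9, 239.8], [0.0, 0.0, 1.0]] [[0.026, -0.993, 0.116, 0.447], [-0.999, -0.028, -0.02, -0.0], [0.023, -0.116, -0.993, 0.961], [0.0, 0.0, 0.0, 1.0]]
```

View pics/top0.png

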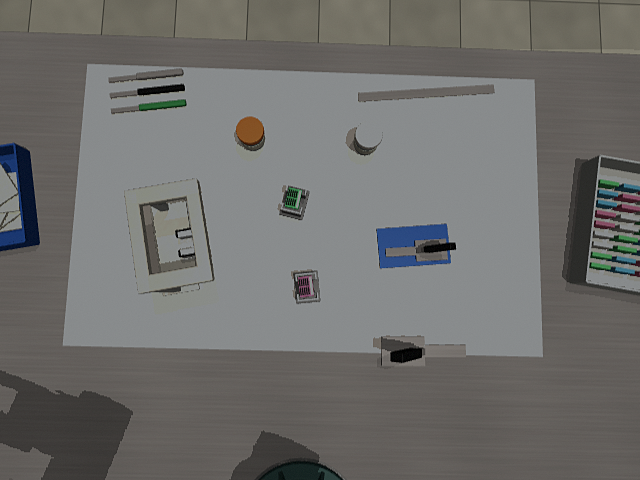

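View pics/scene0.png

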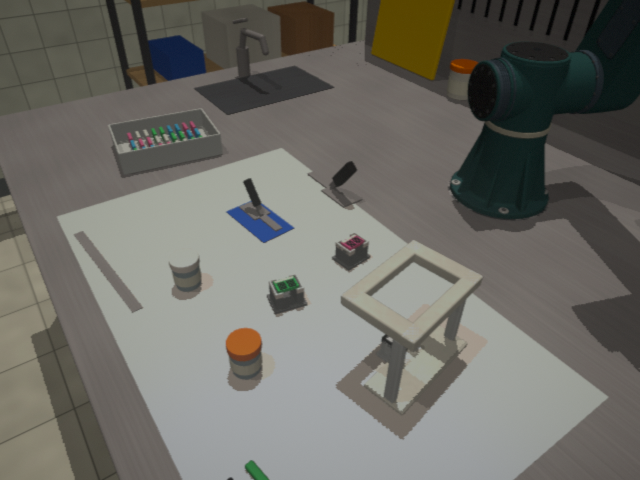

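Run:
```python
import cv2,numpy as np,pickle
D=pickle.load(open("f0.pkl","rb"));t=D["top"]["img"][:,:,::-1]
def c(x,y,w,h,k):return cv2.resize(t[y:y+h,x:x+w],None,fx=k,fy=k,interpolation=cv2.INTER_CUBIC)
a=c(370,215,100,160,3.75);a=a[:600]
b1=c(280,255,50,60,5);b2=c(120,175,100,125,4)
o=np.zeros((600,800,3),np.uint8)
o[:600,:375]=a;
b1=c(276,257,60,25*0+56,0+2.5*1)  # pink 2.5x placeholder
b1=c(280,262,52,50,4)             # 208x200
b2=c(120,175,100,97*0+120,3.3)     # 330x396
o[:200,400:608]=b1; o[204:600,400:730]=b2
cv2.imwrite("pics/crop1.png",o)
```

```text
(no output)
```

View pics/crop1.png

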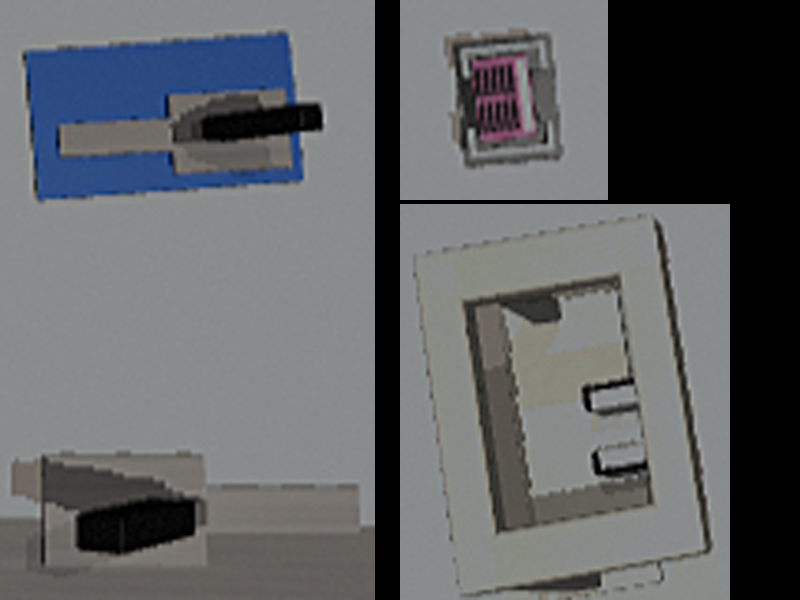

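```bash
cat > h.py <<'E'
import numpy as np,cv2,pickle
def world(K,T,uv,z):
    "pixels to world points at height z"
    uv=np.atleast_2d(uv).astype(float)
    d=np.c_[uv,np.ones(len(uv))]@np.linalg.inv(K).T@T[:3,:3].T
    return T[:3,3]+d*((z-T[2,3])/d[:,2])[:,None]
def pix(K,T,P):
    q=(np.atleast_2d(P)-T[:3,3])@T[:3,:3]; q=q@K.T
    return q[:,:2]/q[:,2:]
def wrist():
    from workcell import get_state,grab_frame
    s=get_state();f=grab_frame("wrist")
    T=np.eye(4);T[:3,:3]=s["ee_rot"];T[:3,3]=s["ee_pos"]
    return f["img"],np.array(f["intrinsics"]),T@np.array(f["T_tool_cam"])
E
python3 - <<'E'
from h import *
from workcell import *
D=pickle.load(open("f0.pkl","rb"));t=D["top"];K=np.array(t["intrinsics"]);T=np.array(t["extrinsics"])
def p(n,uv,z):
    w=world(K,T,uv,z);print(n,np.round(w[:,:2]*1000).tolist(),'mean',np.round(w.mean(0)[:2]*1000,1))
p("nose",[(385.7,248.3),(386.3,256.6)],.006)
p("heel",[(414.8,240.1),(446.5,239),(448.1,259.3),(416.7,261.4)],.006)
p("handle end",[(455.9,242.5),(455.9,249.4)],.07)
p("mat",[(376.7,228.6),(446.8,223.8),(450.3,263),(380.4,268.1)],.003)
c=lambda a,k,ox,oy,X,Y:[((x-X)/k+ox,(y-Y)/k+oy) for x,y in a]
p("pink",c([(472,60),(525,57),(537,134),(480,140)],4,280,262,400,0),.047)
p("stand",c([(453,40),(549,34),(561,158),(468,164)],4,280,262,400,0),.044)
p("frame",c([(413,256),(655,217),(709,550),(462,597)],3.3,120,175,400,204),.160)
p("inner",c([(463,302),(619,277),(652,505),(497,533)],3.3,120,175,400,204),.160)
p("lipends",c([(583,387),(593,462)],3.3,120,175,400,204),.044)
f=grab_frame("wrist");print(np.round(f["T_tool_cam"],3).tolist(),np.round(f["intrinsics"],1).tolist())
E
```

```text
nose [[545.0, -164.0], [528.0, -166.0]] mean [ 536.6 -164.9]
heel [[564.0, -225.0], [568.0, -292.0], [526.0, -295.0], [520.0, -229.0]] mean [ 544.5 -260.3]
handle end [[554.0, -291.0], [540.0, -291.0]] mean [ 547.1 -290.8]
mat [[587.0, -145.0], [601.0, -294.0], [518.0, -301.0], [504.0, -154.0]] mean [ 552.5 -223.4]
pink [[479.0, 16.0], [481.0, -10.0], [444.0, -17.0], [440.0, 11.0]] mean [ 4.612e+02 -2.000e-01]
stand [[489.0, 26.0], [493.0, -22.0], [432.0, -29.0], [428.0, 16.0]] mean [460.7  -2.3]
frame [[618.0, 323.0], [643.0, 197.0], [466.0, 159.0], [439.0, 285.0]] mean [541.5 240.7]
inner [[594.0, 295.0], [610.0, 214.0], [489.0, 190.0], [472.0, 269.0]] mean [541.2 241.8]
lipends [[565.0, 262.0], [520.0, 254.0]] mean [542.6 258. ]
[[0.0, -0.965, -0.261, 0.066], [1.0, 0.0, -0.0, -0.001], [0.0, -0.261, 0.965, -0.126], [0.0, 0.0, 0.0, 1.0]] [[348.2, 0.0, 326.5], [0.0, 348.2, 237.8], [0.0, 0.0, 1.0]]
```

```bash
cat >> h.py <<'E'
def go(*targets):
    "deltas row for each (x,y,z in mm, yaw of tool x in deg) from the present pose"
    from workcell import get_state
    s=get_state();R=np.array(s["ee_rot"]);p=np.array(s["ee_pos"])*1000
    y0=np.degrees(np.arctan2(R[1,0],R[0,0]))
    print("t",round(s["t"],2),"p",p.round(1),"yaw",round(y0,2),"w",round(s["grip_width"],3),"gf",round(s["grasp_force"],1),"F",np.round(s["ft_force"],1),"tilt",np.round(R[:2,2],4))
    for t in targets:
        d=R.T@(np.array(t[:3])-p)/500
        tw=-((t[3]-y0+180)%360-180)/90
        print(t,np.round(d,4).tolist(),round(tw,4))
E
python3 -c "
from h import *
go((420,250,250,130),(480,120,250,100),(546,-282,250,94.7),(546,-250,190,94.7))"
```

```text
t 0.15 p [139.4 583.1 247.6] yaw 166.55 w 1.0 gf 0.0 F [-0.6  0.  -0.7] tilt [-0.0005 -0.0014]
(420, 250, 250, 130) [-0.7007, -0.5173, -0.0041] 0.4061
(480, 120, 250, 100) [-0.8779, -0.7422, -0.0038] 0.7394
(546, -282, 250, 94.7) [-1.1933, -1.4934, -0.0028] 0.7983
(546, -250, 190, 94.7) [-1.1785, -1.431, 0.1172] 0.7983
```

Request:
carry_out(
  deltas=[
    [[-0.7,-0.52,0,0.8],[-0.7,-0.52,0,0.8],[-0.7,-0.52,0,0.8],[-0.7,-0.52,0,0.8],[-0.7,-0.52,0,0.8],[-0.7,-0.52,0,0.8],[-0.88,-0.74,0,0.8],[-0.88,-0.74,0,0.8]],
  ],
  hand=0,
)

```text
t: 1.15
ee_pos: [0.4437, 0.186, 0.2483]
ee_rot: [[-0.078, 0.997, 0.0], [0.997, 0.078, 0.0], [0.0, 0.0, -1.0]]
ft_force: [0.7, 0.9, 0.2]
grip_width: 1.004
grasp_force: 0.0
```

```bash
python3 -c "
from h import *
go((480,80,250,94.7),(546,-250,250,94.7),(546,-260,220,94.7))"
```

```text
t 1.15 p [443.7 186.  248.3] yaw 94.46 w 1.004 gf 0.0 F [0.7 0.9 0.2] tilt [0.0001 0.    ]
(480, 80, 250, 94.7) [-0.2169, 0.0559, -0.0035] -0.0026
(546, -250, 250, 94.7) [-0.8852, 0.1361, -0.0035] -0.0026
(546, -260, 220, 94.7) [-0.9051, 0.1346, 0.0565] -0.0026
```

Request:
carry_out(
  deltas=[
    [[-0.9,0.135,0.05,0],[-0.9,0.135,0.05,0],[-0.9,0.135,0.05,0],[-0.9,0.135,0.05,0],[-0.9,0.135,0.05,0],[-0.9,0.135,0.05,0],[-0.9,0.135,0.05,0],[-0.9,0.135,0.05,0]],
  ],
)

```text
t: 2.15
ee_pos: [0.5464, -0.2593, 0.2227]
ee_rot: [[-0.076, 0.997, 0.0], [0.997, 0.076, -0.001], [-0.001, 0.0, -1.0]]
ft_force: [0.3, 1.2, 0.0]
grip_width: 1.001
grasp_force: 0.0
```

```bash
python3 -c "
from h import *
go((546,-282,220,94.7))
im,K,T=wrist();pickle.dump((im,K,T),open('w1.pkl','wb'));cv2.imwrite('pics/w1.png',im[:,:,::-1])
print(pix(K,T,[(.5381,-.1828,.006),(.5366,-.1649,.006),(.5445,-.2603,.006)]))"
```

```text
t 2.15 p [ 546.4 -259.3  222.7] yaw 94.36 w 1.001 gf 0.0 F [0.3 1.2 0. ] tilt [ 0.0002 -0.0011]
(546, -282, 220, 94.7) [-0.0453, -0.0042, 0.0055] -0.0038
[[324.69285447 130.57032569]
 [324.52687039 110.3414347 ]
 [325.26558307 211.82723458]]
```

View pics/w1.png

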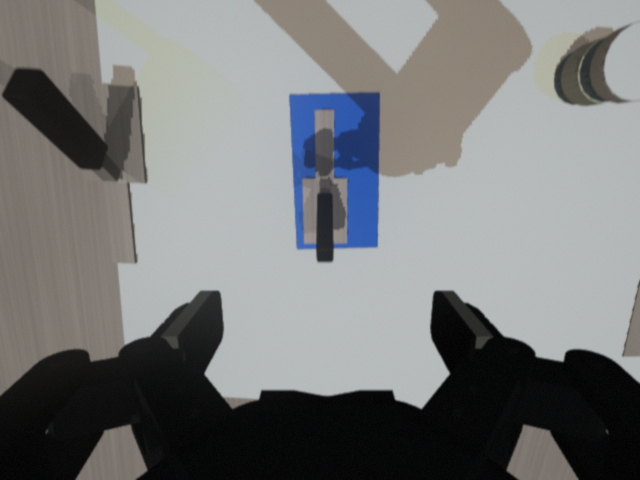

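Request:
carry_out(
  deltas=[
    [[-0.046,-0.004,0.1,-0.004],[-0.046,-0.004,0.2,-0.004],[-0.046,-0.004,0.27,-0.004],[-0.046,-0.004,0.3,-0.004],[-0.046,-0.004,0.3,-0.004]],
  ],
)

```text
t: 2.82
ee_pos: [0.5453, -0.2773, 0.0729]
ee_rot: [[-0.086, 0.996, -0.002], [0.996, 0.086, 0.001], [0.001, -0.001, -1.0]]
ft_force: [-0.6, -1.2, 0.3]
grip_width: 0.999
grasp_force: 0.0
```

```bash
python3 -c "
from h import *
go((546.3,-282.5,73,94.7))
im,K,T=wrist();cv2.imwrite('pics/w2.png',im[:,:,::-1])"
```

```text
t 2.83 p [ 545.3 -277.3   72.9] yaw 94.95 w 0.999 gf 0.0 F [-0.6 -1.2  0.3] tilt [-0.0016  0.0011]
(546.3, -282.5, 73, 94.7) [-0.0105, 0.0011, -0.0001] 0.0028
```

View pics/w2.png

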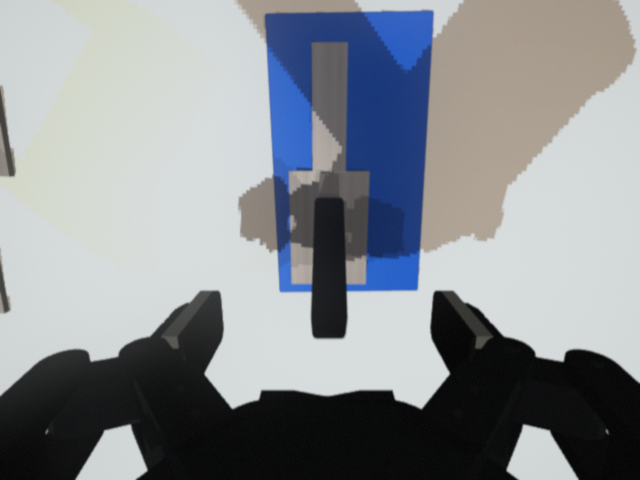

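Request:
carry_out(
  deltas=[
    [[0,0,0,0],[0,0,0,0]],
  ],
)

```text
t: 3.12
ee_pos: [0.5466, -0.279, 0.0748]
ee_rot: [[-0.086, 0.996, 0.002], [0.996, 0.086, -0.001], [-0.002, 0.002, -1.0]]
ft_force: [0.2, -0.7, -0.0]
grip_width: 1.002
grasp_force: 0.0
```

```bash
python3 -c "
from h import *
go((546.3,-282.5,73,94.7))"
```

```text
t 3.12 p [ 546.6 -279.    74.8] yaw 94.91 w 1.002 gf 0.0 F [ 0.2 -0.7 -0. ] tilt [ 0.0021 -0.0015]
(546.3, -282.5, 73, 94.7) [-0.007, -0.0012, 0.0036] 0.0023
```

Request:
carry_out(
  deltas=[
    [[-0.007,0.001,0.002,0],[-0.007,0.001,0.002,0],[-0.007,0.001,0.002,0]],
  ],
)

```text
t: 3.5
ee_pos: [0.5465, -0.2821, 0.0723]
ee_rot: [[-0.085, 0.996, -0.0], [0.996, 0.085, -0.0], [-0.0, -0.0, -1.0]]
ft_force: [-1.1, 0.4, 0.0]
grip_width: 1.001
grasp_force: 0.0
```

Request:
carry_out(
  deltas=[
    [[0,0,0,0],[0,0,0,0],[0,0,0,0],[0,0,0,0],[0,0,0,0],[0,0,0,0],[0,0,0,0],[0,0,0,0]],
  ],
  hand=1,
  newtons=100,
)

```text
t: 4.5
ee_pos: [0.5467, -0.2822, 0.0726]
ee_rot: [[-0.086, 0.996, 0.0], [0.996, 0.086, -0.0], [-0.0, 0.0, -1.0]]
ft_force: [-0.9, -0.3, 5.5]
grip_width: 0.136
grasp_force: 98.4
```

```bash
python3 -c "
from h import *
go((546.3,-282.5,73,94.7))"
```

```text
t 4.5 p [ 546.7 -282.2   72.6] yaw 94.91 w 0.136 gf 98.4 F [-0.9 -0.3  5.5] tilt [ 0.0003 -0.0004]
(546.3, -282.5, 73, 94.7) [-0.0006, -0.0008, -0.0008] 0.0023
```

Request:
carry_out(
  deltas=[
    [[0,0,-0.005,0],[0,0,-0.02,0],[0,0,-0.04,0],[0,0,-0.06,0],[0,0,-0.08,0],[0,0,-0.1,0],[0,0,-0.1,0],[0,0,-0.1,0]],
  ],
)

```text
t: 5.5
ee_pos: [0.5464, -0.2819, 0.1222]
ee_rot: [[-0.086, 0.996, -0.0], [0.996, 0.086, 0.0], [0.0, -0.0, -1.0]]
ft_force: [-0.6, -0.0, -1.2]
grip_width: 0.138
grasp_force: 97.6
```

```bash
python3 -c "
from h import *
go((546.3,-282.5,123,94.7))
im,K,T=wrist();pickle.dump((im,K,T),open('w3.pkl','wb'))
from workcell import grab_frame
f=grab_frame('scene')['img'];w=im[40:400,200:460]
o=np.zeros((600,800,3),np.uint8);a=cv2.resize(f[130:280,170:370],None,fx=2.6,fy=2.6,interpolation=2);o[:a.shape[0],:a.shape[1]]=a[:600,:540];o[:360,530:790]=w
cv2.imwrite('pics/w3.png',o[:,:,::-1])"
```

```text
t 5.5 p [ 546.4 -281.9  122.2] yaw 94.91 w 0.138 gf 97.6 F [-0.6 -0.  -1.2] tilt [-0.0003  0.0001]
(546.3, -282.5, 123, 94.7) [-0.0013, -0.0002, -0.0016] 0.0023
```

View pics/w3.png

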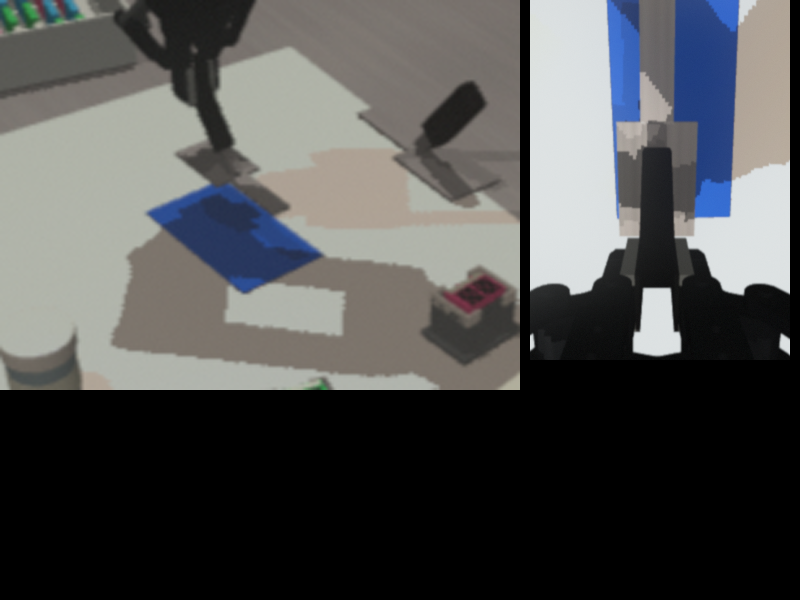

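Run:
```python
from h import *
im,K,T=pickle.load(open('w3.pkl','rb'))
print(im[0:60:2,327].tolist())
from scipy.optimize import least_squares
from workcell import grab_frame
Tc=np.array(grab_frame('wrist')["T_tool_cam"]);K=np.array(K)
def pr(q):
    x0,z0,th=q # tool origin in lifter axes, pitch (nose up +)
    P=np.array([(18,0,3),(-45,0,3),(-111,0,3)])/1000
    c,s=np.cos(th),np.sin(th)
    X=P[:,0]*c-P[:,2]*s; Z=P[:,0]*s+P[:,2]*c
    return pix(K,Tc,np.c_[X-x0,0*X,-(Z-z0)])[:,1]
print(pr((-.1,.0696,0)))
```

```text
[[169, 158, 146], [170, 160, 146], [170, 160, 147], [170, 160, 146], [170, 160, 147], [170, 160, 146], [171, 161, 148], [171, 161, 147], [171, 162, 148], [171, 160, 148], [170, 160, 146], [171, 161, 148], [170, 160, 147], [170, 160, 148], [170, 160, 148], [155, 146, 136], [112, 107, 104], [107, 102, 99], [106, 103, 100], [105, 102, 100], [105, 101, 99], [106, 103, 100], [107, 103, 102], [104, 101, 100], [105, 101, 101], [106, 102, 102], [106, 102, 101], [105, 101, 101], [103, 100, 100], [104, 102, 100]]
[ 33.50690601 163.31777288 277.06467408]
```

```bash
python3 -c "
from h import *
go((535,-91,150,98))"
```

```text
t 5.65 p [ 546.2 -281.8  121.9] yaw 94.91 w 0.138 gf 97.6 F [-0.4  0.5 -1.5] tilt [-0.0008  0.0004]
(535, -91, 150, 98) [0.3821, 0.0103, -0.0561] -0.0343
```

Request:
carry_out(
  deltas=[
    [[0.02,0,-0.02,-0.005],[0.08,0,-0.056,-0.01],[0.16,0.005,-0.056,-0.02],[0.24,0.01,-0.056,-0.034],[0.32,0.01,-0.056,-0.034],[0.37,0.01,-0.056,-0.034],[0.382,0.01,-0.056,-0.034],[0.382,0.01,-0.056,-0.034]],
  ],
)

```text
t: 6.65
ee_pos: [0.5354, -0.0912, 0.1507]
ee_rot: [[-0.14, 0.99, 0.001], [0.99, 0.14, -0.001], [-0.001, 0.0, -1.0]]
ft_force: [0.3, -0.9, -1.8]
grip_width: 0.14
grasp_force: 97.7
```

```bash
python3 -c "
from h import *
go((535,-91,150,98))
im,K,T=wrist();pickle.dump((im,K,T),open('w4.pkl','wb'))
P=pix(K,T,[(.461,0,.047),(.461,0,.0)]);print(P)
u,v=P[0].astype(int);print(u,v)
x0=max(0,u-60);y0=max(0,v-50);print(x0,y0)
a=cv2.resize(im[y0:y0+100,x0:x0+120],None,fx=6,fy=6,interpolation=cv2.INTER_CUBIC)
cv2.imwrite('pics/w4.png',a[:600,:720,::-1])"
```

```text
t 6.65 p [535.4 -91.2 150.7] yaw 98.03 w 0.14 gf 97.7 F [ 0.3 -0.9 -1.8] tilt [ 0.0005 -0.0006]
(535, -91, 150, 98) [0.0004, -0.0007, 0.0014] 0.0004
[[228.0104719   83.61150206]
 [245.30167499  94.07978297]]
228 83
168 33
```

View pics/w4.png

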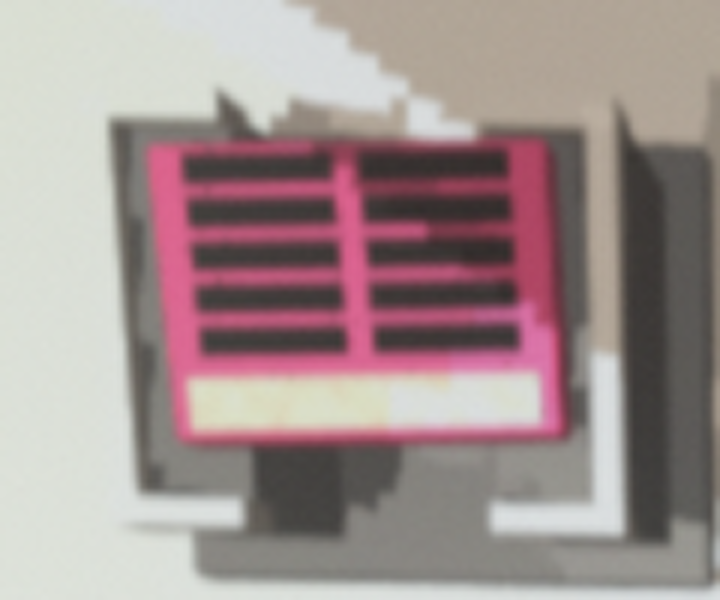

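Run:
```python
from h import *
im,K,T=pickle.load(open('w4.pkl','rb'))
f=lambda a:[(168+x/6,33+y/6) for x,y in a]
w=world(K,T,f([(148,145),(548,141),(562,434),(180,438)]),.047)*1000
print(w.round(1)[:,:2].tolist(),w.mean(0).round(1))
for a,b in((1,0),(2,3)): print('y-edge',np.linalg.norm(w[a]-w[b]).round(1),np.degrees(np.arctan2(*(w[b]-w[a])[[1,0]]))+90)
for a,b in((3,0),(2,1)): print('x-edge',np.linalg.norm(w[a]-w[b]).round(1),np.degrees(np.arctan2(*(w[b]-w[a])[[1,0]])))
l=world(K,T,f([(130,525),(245,525),(490,532),(625,532),(245,498),(490,503)]),.044)*1000
print(l.round(1)[:,:2].tolist())
print('gapmid outer',l[1:3].mean(0).round(1),'lip dir',np.degrees(np.arctan2(*(l[1]-l[2])[[1,0]]))+90, 'inner',l[4:].mean(0).round(1))
```

```text
[[439.0, 11.7], [478.6, 17.7], [482.5, -9.6], [443.4, -15.5]] [460.9   1.1  47. ]
y-edge 40.0 -81.43040309460201
y-edge 39.5 -81.3883808112696
x-edge 27.5 99.16198855293948
x-edge 27.5 98.16449766822953
[[437.5, -24.8], [449.5, -23.1], [475.3, -20.1], [489.5, -18.1], [449.4, -20.3], [475.0, -17.2]]
gapmid outer [462.4 -21.6  44. ] lip dir -83.50950881113619 inner [462.2 -18.8  44. ]
```

```bash
python3 -c "
from h import *
go((484.1,-163.4,150.7,98),(484.1,-163.4,93.6,98))"
```

```text
t 6.7 p [535.6 -91.7 150.7] yaw 97.98 w 0.137 gf 97.7 F [ 0.8 -0.4 -0.6] tilt [ 0.0007 -0.0007]
(484.1, -163.4, 150.7, 98) [-0.1276, -0.1218, -0.0001] -0.0002
(484.1, -163.4, 93.6, 98) [-0.1275, -0.1219, 0.1141] -0.0002
```

Request:
carry_out(
  deltas=[
    [[-0.05,-0.04,0,0],[-0.1,-0.09,0,0],[-0.1275,-0.122,0.01,0],[-0.1275,-0.122,0.05,0],[-0.1275,-0.122,0.09,0],[-0.1275,-0.122,0.114,0],[-0.1275,-0.122,0.114,0],[-0.1275,-0.122,0.114,0]],
  ],
)

```text
t: 7.7
ee_pos: [0.4841, -0.1632, 0.0938]
ee_rot: [[-0.138, 0.99, 0.001], [0.99, 0.138, -0.001], [-0.001, 0.001, -1.0]]
ft_force: [-0.7, -0.0, -0.7]
grip_width: 0.138
grasp_force: 97.7
```

```bash
python3 -c "
from h import *
go((475,-99,93.6,98))"
```

```text
t 7.7 p [ 484.1 -163.2   93.8] yaw 97.96 w 0.138 gf 97.7 F [-0.7 -0.  -0.7] tilt [ 0.0007 -0.0005]
(475, -99, 93.6, 98) [0.1298, -0.0002, 0.0003] -0.0004
```

Height and line agree with the channel (sole at 24 mm, channel 6 to 40 mm). Insert.

Request:
carry_out(
  deltas=[
    [[0.01,0,0,0],[0.03,0,0,0],[0.055,0,0,0],[0.08,0,0,0],[0.105,0,0,0],[0.122,0,0,0],[0.13,0,0,0],[0.13,0,0,0]],
  ],
)

```text
t: 8.7
ee_pos: [0.4747, -0.0983, 0.0933]
ee_rot: [[-0.139, 0.99, 0.0], [0.99, 0.139, -0.0], [-0.0, 0.0, -1.0]]
ft_force: [0.1, 0.1, -0.3]
grip_width: 0.136
grasp_force: 97.7
```

```bash
python3 -c "
from h import *
go((475,-99,93.6,98))
im,K,T=wrist();pickle.dump((im,K,T),open('w5.pkl','wb'))
a=cv2.resize(im[0:200,220:440],None,fx=3,fy=3,interpolation=cv2.INTER_CUBIC)
cv2.imwrite('pics/w5.png',a[:,:,::-1])"
```

```text
t 8.7 p [474.7 -98.3  93.3] yaw 97.99 w 0.136 gf 97.7 F [ 0.1  0.1 -0.3] tilt [ 0.0001 -0.0002]
(475, -99, 93.6, 98) [-0.0015, 0.0005, -0.0005] -0.0001
```

View pics/w5.png

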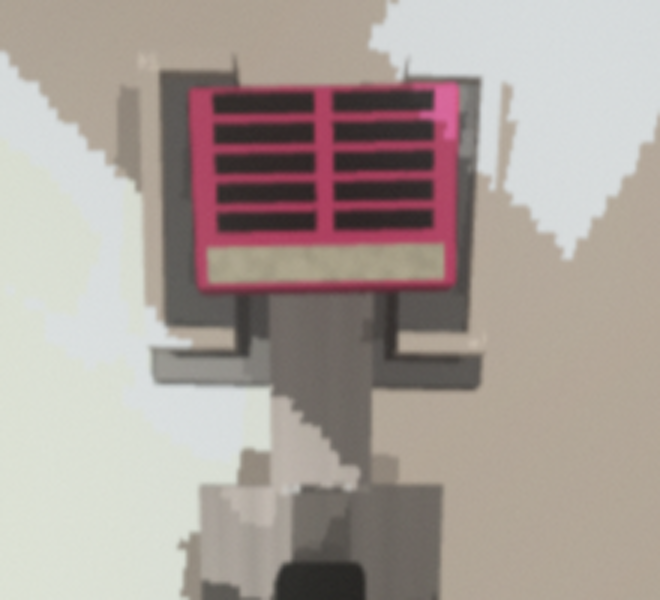

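```bash
python3 -c "
from h import *
im,K,T=pickle.load(open('w5.pkl','rb'))
f=lambda a:[(220+x/3,y/3) for x,y in a]
d=np.array([-.139,.990]);n=np.array([.99,.139]);p=np.array([474.8,-98.7])
for q,z in(([(190,88),(459,84),(457,284),(198,290)],.047),([(200,485),(443,485)],.027),([(271,430),(372,430)],.027)):
  w=world(K,T,f(q),z)[:,:2]*1000-p;print((w@d).round(1),(w@d).mean().round(1),(w@n).round(1),(w@n).mean().round(1))
"
```

```text
[114.5 115.1  87.6  86.7] 101.0 [-19.9  19.7  20.4 -19.6] 0.1
[56.3 56.3] 56.3 [-22.4  21.5] -0.5
[65.9 65.9] 65.9 [-9.5  8.5] -0.5
```

Request:
carry_out(
  deltas=[
    [[0,0,-0.006,0],[0,0,-0.014,0],[0,0,-0.02,0],[0,0,-0.023,0],[0,0,-0.025,0],[0,0,-0.027,0],[0,0,-0.03,0],[0,0,-0.033,0]],
  ],
)

```text
t: 9.75
ee_pos: [0.4745, -0.0984, 0.1099]
ee_rot: [[-0.139, 0.99, -0.0], [0.99, 0.139, -0.0], [-0.0, -0.0, -1.0]]
ft_force: [-0.8, -0.9, -1.1]
grip_width: 0.137
grasp_force: 97.7
```

Request:
carry_out(
  deltas=[
    [[0,0,-0.003,0],[0,0,-0.007,0],[0,0,-0.012,0],[0,0,-0.017,0],[0,0,-0.022,0],[0,0,-0.026,0],[0,0,-0.028,0],[0,0,-0.028,0]],
  ],
)

```text
t: 10.75
ee_pos: [0.4746, -0.0985, 0.1239]
ee_rot: [[-0.139, 0.99, 0.0], [0.99, 0.139, -0.0], [-0.0, 0.0, -1.0]]
ft_force: [-0.0, -0.5, -0.6]
grip_width: 0.138
grasp_force: 97.7
```

```bash
python3 -c "
from h import *
go((475,-99,123.6,98))
im,K,T=wrist();pickle.dump((im,K,T),open('w6.pkl','wb'))
from workcell import grab_frame
f=grab_frame('scene');pickle.dump(f,open('s6.pkl','wb'))
o=np.zeros((600,800,3),np.uint8)
a=cv2.resize(im[0:200,220:440],None,fx=2,fy=2,interpolation=2);o[:400,:440]=a
b=cv2.resize(f['img'][200:300,300:390],None,fx=4,fy=4,interpolation=2);o[:400,440:800]=b
cv2.imwrite('pics/w6.png',o[:400,:,::-1])"
```

```text
t 10.75 p [474.6 -98.5 123.9] yaw 97.97 w 0.138 gf 97.7 F [-0.  -0.5 -0.6] tilt [ 0.0001 -0.0001]
(475, -99, 123.6, 98) [-0.0012, 0.0006, 0.0006] -0.0003
```

View pics/w6.png

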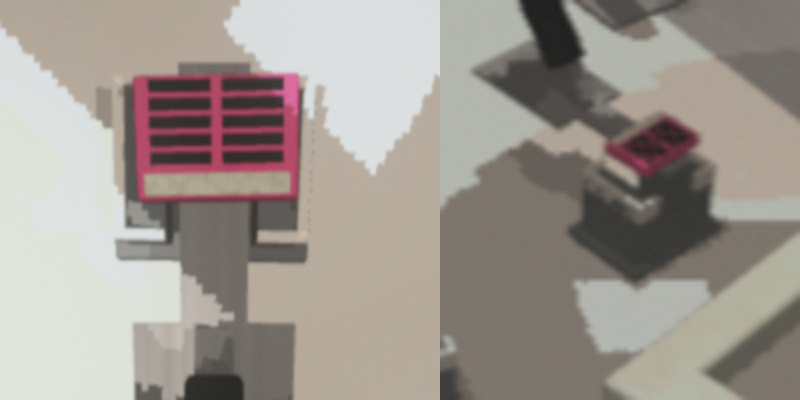

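```bash
cat >> h.py <<'E'
def sc(u): 
    u=np.clip(u,0,1);return (1-np.cos(np.pi*u))/2
E
python3 -c "
from h import *
go((492,113,260,98),(492,113,260,102))
d=np.array([.4152,.0933,-.272])
for r in range(1,17):
  h=sc((r-2)/14);v=sc(r/10);print(r,(d[0]*h).round(3),(d[1]*h).round(3),(d[2]*v).round(3))
"
```

```text
t 10.85 p [474.5 -98.4 123.8] yaw 97.97 w 0.142 gf 97.7 F [-0.4  0.2 -2. ] tilt [-0.0002 -0.    ]
(492, 113, 260, 98) [0.4139, 0.0932, -0.2725] -0.0003
(492, 113, 260, 102) [0.4139, 0.0932, -0.2725] -0.0448
1 0.0 0.0 -0.007
2 0.0 0.0 -0.026
3 0.005 0.001 -0.056
4 0.021 0.005 -0.094
5 0.045 0.01 -0.136
6 0.078 0.018 -0.178
7 0.118 0.026 -0.216
8 0.161 0.036 -0.246
9 0.208 0.047 -0.265
10 0.254 0.057 -0.272
11 0.298 0.067 -0.272
12 0.337 0.076 -0.272
13 0.37 0.083 -0.272
14 0.395 0.089 -0.272
15 0.41 0.092 -0.272
16 0.415 0.093 -0.272
```

Request:
carry_out(
  deltas=[
    [[0,0,-0.007,0],[0,0,-0.026,0],[0.005,0.001,-0.056,0],[0.021,0.005,-0.094,0],[0.045,0.01,-0.136,0],[0.078,0.018,-0.178,0],[0.118,0.026,-0.216,0],[0.161,0.036,-0.246,0]],
  ],
)

```text
t: 11.85
ee_pos: [0.4815, -0.0156, 0.2489]
ee_rot: [[-0.138, 0.99, 0.002], [0.99, 0.138, -0.0], [-0.001, 0.002, -1.0]]
ft_force: [-0.3, -0.7, -0.7]
grip_width: 0.141
grasp_force: 97.7
```

Request:
carry_out(
  deltas=[
    [[0.047,0.011,-0.019,-0.003],[0.093,0.021,-0.026,-0.009],[0.137,0.031,-0.026,-0.016],[0.176,0.04,-0.026,-0.024],[0.209,0.047,-0.026,-0.032],[0.234,0.053,-0.026,-0.039],[0.249,0.056,-0.026,-0.043],[0.254,0.057,-0.026,-0.045]],
  ],
)

```text
t: 12.85
ee_pos: [0.4919, 0.1137, 0.2598]
ee_rot: [[-0.209, 0.978, -0.0], [0.978, 0.209, -0.0], [-0.0, -0.0, -1.0]]
ft_force: [-0.8, 0.6, -1.5]
grip_width: 0.137
grasp_force: 97.7
```

```bash
python3 -c "
from h import *
go((492,113,260,102))
im,K,T=wrist();pickle.dump((im,K,T),open('w7.pkl','wb'))
P=pix(K,T,[(.5424,.2363,.04)]);print(P)
u,v=P[0].astype(int)
x0=max(0,min(640-160,u-80));y0=max(0,v-60);print(x0,y0)
a=cv2.resize(im[y0:y0+120,x0:x0+160],None,fx=5,fy=5,interpolation=cv2.INTER_CUBIC)
cv2.imwrite('pics/w7.png',a[:600,:800,::-1])
# load check: pink centroid
m=(im[...,0]>120)&(im[...,1]<110)&(im[...,2]>60)&(im[...,0].astype(int)-im[...,1]>60);ys,xs=np.nonzero(m);print('pink',xs.mean(),ys.mean(),len(xs))
im6=pickle.load(open('w6.pkl','rb'))[0];m=(im6[...,0]>120)&(im6[...,1]<110)&(im6[...,2]>60)&(im6[...,0].astype(int)-im6[...,1]>60);ys,xs=np.nonzero(m);print('pink6',xs.mean(),ys.mean(),len(xs))"
```

```text
t 12.85 p [491.9 113.7 259.8] yaw 102.05 w 0.137 gf 97.7 F [-0.8  0.6 -1.5] tilt [-0.0002 -0.0003]
(492, 113, 260, 102) [-0.0014, -0.0, -0.0004] 0.0005
[[408.44000283  94.34621781]]
328 34
pink 331.191298784389 61.60716570697377 1563
pink6 327.9183486238532 66.36972477064221 2180
```

View pics/w7.png

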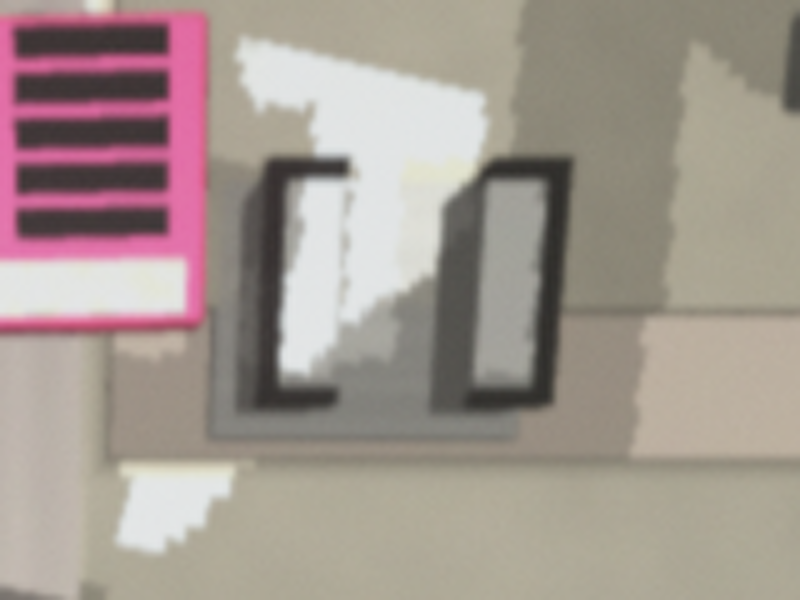

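Run:
```python
from h import *
im,K,T=pickle.load(open('w7.pkl','rb'))
f=lambda a:[(328+x/5,34+y/5) for x,y in a]
for n,q in(('outer',[(270,158),(573,158),(552,406),(255,408)]),('inner',[(288,178),(548,178),(535,388),(278,388)]),('gap',[(350,158),(487,158),(466,405),(338,405)])):
    w=world(K,T,f(q),.044)[:,:2]*1000
    e=lambda a,b:(np.linalg.norm(w[b]-w[a]).round(1),np.degrees(np.arctan2(*(w[b]-w[a])[::-1])).round(1))
    print(n,w.round(1).tolist(),w.mean(0).round(1),'x-edges',e(3,0),e(2,1),'y-edges',e(1,0),e(2,3))
# load position relative to tool: pink corners in this picture
i6=pickle.load(open('w6.pkl','rb'))
d=np.abs(im.astype(int)-i6[0].astype(int)).sum(2)
def box(im):
    hsv=cv2.cvtColor(im,cv2.COLOR_RGB2HSV);m=cv2.inRange(hsv,(150,80,60),(179,255,255));m[150:]=0;m=cv2.morphologyEx(m,cv2.MORPH_CLOSE,np.ones((7,7)))
    c=max(cv2.findContours(m,0,2)[0],key=cv2.contourArea);return cv2.minAreaRect(c)
print(box(i6[0]),box(im))
```

```text
outer [[512.0, 253.9], [565.2, 265.2], [573.7, 224.0], [519.8, 212.1]] [542.7 238.8] x-edges (np.float64(42.5), np.float64(100.7)) (np.float64(42.1), np.float64(101.8)) y-edges (np.float64(54.4), np.float64(-167.9)) (np.float64(55.2), np.float64(-167.6))
inner [[516.0, 251.4], [561.7, 261.1], [569.7, 226.4], [523.1, 216.4]] [542.6 238.8] x-edges (np.float64(35.7), np.float64(101.6)) (np.float64(35.7), np.float64(103.0)) y-edges (np.float64(46.8), np.float64(-167.9)) (np.float64(47.6), np.float64(-167.9))
gap [[526.0, 256.9], [550.1, 262.0], [558.1, 220.8], [534.8, 215.9]] [542.2 238.9] x-edges (np.float64(41.9), np.float64(102.1)) (np.float64(41.9), np.float64(101.0)) y-edges (np.float64(24.6), np.float64(-167.9)) (np.float64(23.8), np.float64(-167.9))
((327.5, 68.5), (63.0, 83.0), 90.0) ((327.8999328613281, 68.39508056640625), (63.794708251953125, 83.18553924560547), 89.06080627441406)
```

```bash
python3 -c "
from h import *
go((584.4,42.2,260,102),(584.4,42.2,131.6,102),(563.6,140,131.6,102))
D=pickle.load(open('f0.pkl','rb'))['top'];K=np.array(D['intrinsics']);T=np.array(D['extrinsics']);print(world(K,T,[(293,201)],.044))
print((sc(np.arange(1,11)/10)).round(3))"
```

```text
t 12.9 p [491.9 113.7 259.7] yaw 102.04 w 0.139 gf 97.7 F [-0.1  0.  -0.3] tilt [-0.0003 -0.0001]
(584.4, 42.2, 260, 102) [-0.1785, 0.1512, -0.0005] 0.0004
(584.4, 42.2, 131.6, 102) [-0.1785, 0.1512, 0.2563] 0.0004
(563.6, 140, 131.6, 102) [0.0215, 0.1514, 0.2562] 0.0004
[[0.63187407 0.03069531 0.044     ]]
[0.024 0.095 0.206 0.345 0.5   0.655 0.794 0.905 0.976 1.   ]
```

Request:
carry_out(
  deltas=[
    [[-0.004,0.004,0,0],[-0.017,0.014,0,0],[-0.037,0.031,0,0],[-0.062,0.052,0,0],[-0.089,0.076,0,0],[-0.117,0.099,0,0],[-0.142,0.12,0,0],[-0.162,0.137,0,0]],
  ],
)

```text
t: 13.9
ee_pos: [0.5767, 0.0477, 0.2597]
ee_rot: [[-0.208, 0.978, -0.0], [0.978, 0.208, -0.0], [-0.0, -0.0, -1.0]]
ft_force: [0.0, -0.3, -1.2]
grip_width: 0.14
grasp_force: 97.7
```

Request:
carry_out(
  deltas=[
    [[-0.012,0.011,0,0],[-0.0165,0.014,0.006,0],[-0.0165,0.014,0.024,0],[-0.0165,0.014,0.053,0],[-0.0165,0.014,0.088,0],[-0.0165,0.014,0.128,0],[-0.0165,0.014,0.168,0],[-0.0165,0.014,0.203,0]],
  ],
)

```text
t: 14.9
ee_pos: [0.5834, 0.0422, 0.1566]
ee_rot: [[-0.209, 0.978, -0.002], [0.978, 0.209, 0.0], [0.0, -0.002, -1.0]]
ft_force: [0.3, 0.3, -1.3]
grip_width: 0.138
grasp_force: 97.7
```

Request:
carry_out(
  deltas=[
    [[0,0,0.029,0],[0,0,0.047,0],[0,0,0.053,0],[0,0,0.053,0],[0,0,0.053,0]],
  ],
)

```text
t: 15.52
ee_pos: [0.5848, 0.0419, 0.1324]
ee_rot: [[-0.208, 0.978, 0.001], [0.978, 0.208, -0.0], [-0.0, 0.001, -1.0]]
ft_force: [-0.4, 0.2, -1.4]
grip_width: 0.137
grasp_force: 97.7
```

```bash
cat >> h.py <<'E'
def load():
    "pink box in the wrist picture: cassette centre in tool axes (mm) if its top is at lifter z 10"
    im,K,T=wrist()
    hsv=cv2.cvtColor(im,cv2.COLOR_RGB2HSV);m=cv2.inRange(hsv,(150,80,60),(179,255,255));m[150:]=0;m=cv2.morphologyEx(m,cv2.MORPH_CLOSE,np.ones((7,7)))
    c=max(cv2.findContours(m,0,2)[0],key=cv2.contourArea);print('load',cv2.minAreaRect(c));return im,K,T
E
python3 -c "
from h import *
go((563.6,140,131.6,102))
load()"
```

```text
t 15.53 p [584.8  41.9 132.4] yaw 102.01 w 0.137 gf 97.7 F [-0.4  0.2 -1.4] tilt [ 0.0012 -0.0001]
(563.6, 140, 131.6, 102) [0.2008, -0.0006, 0.0015] 0.0002
load ((327.5, 68.5), (63.0, 83.0), 90.0)
```

Request:
carry_out(
  deltas=[
    [[0.003,0,0,0],[0.013,0,0,0],[0.029,0,0,0],[0.05,0,0,0],[0.074,0,0,0],[0.1,0,0,0],[0.126,0,0,0],[0.15,0,0,0]],
  ],
)

```text
t: 16.58
ee_pos: [0.5684, 0.1163, 0.1318]
ee_rot: [[-0.209, 0.978, -0.0], [0.978, 0.209, -0.0], [-0.0, -0.0, -1.0]]
ft_force: [0.4, -0.1, -2.4]
grip_width: 0.133
grasp_force: 97.7
```

Request:
carry_out(
  deltas=[
    [[0.021,0,0,0],[0.037,0,0,0],[0.047,0,0,0],[0.05,0,0,0],[0.05,0,0,0],[0.05,0,0,0]],
  ],
)

```text
t: 17.32
ee_pos: [0.5636, 0.1394, 0.1318]
ee_rot: [[-0.208, 0.978, 0.0], [0.978, 0.208, -0.0], [-0.0, -0.0, -1.0]]
ft_force: [0.3, 0.4, -1.6]
grip_width: 0.135
grasp_force: 97.7
```

```bash
python3 -c "
from h import *
go((563.6,140,131.6,102),(563.6,140,110,102))
im,K,T=load();pickle.dump((im,K,T),open('w8.pkl','wb'))
# dark lip pixels around the predicted nest
P=pix(K,T,[(.512,.2539,.044),(.5652,.2652,.044),(.5737,.224,.044),(.5198,.2121,.044),(.5426,.2388,.044)]);print(P.round(1))
g=im.max(2);y=int(P[2,1]+8)
for r in range(int(P[0,1])+10,int(P[2,1]),8): print(r,[int(c) for c in np.nonzero(g[r,230:430]<70)[0]+230])"
```

```text
t 17.32 p [563.6 139.4 131.8] yaw 102.0 w 0.135 gf 97.7 F [ 0.3  0.4 -1.6] tilt [ 0.     -0.0002]
(563.6, 140, 131.6, 102) [0.0011, 0.0003, 0.0004] 0.0
(563.6, 140, 110, 102) [0.0011, 0.0003, 0.0436] 0.0
load ((327.4523620605469, 68.35678100585938), (63.93204879760742, 84.03580474853516), 89.13194274902344)
[[279.6  35.8]
 [378.3  35.9]
 [375.  116.5]
 [280.3 117.3]
 [328.1  77.5]]
45 [280, 281, 282, 283, 284, 372, 373, 374, 375]
53 [281, 282, 283, 284, 295, 296, 297, 298, 299, 300, 301, 302, 303, 304, 305, 306, 307, 308, 309, 310, 311, 312, 313, 314, 315, 316, 317, 318, 319, 320, 321, 322, 372, 373, 374, 375]
61 [281, 282, 283, 284, 285, 296, 297, 298, 299, 300, 301, 302, 303, 304, 305, 306, 307, 308, 309, 310, 311, 312, 313, 314, 315, 316, 317, 318, 319, 320, 321, 322, 323, 332, 333, 334, 335, 336, 337, 338, 339, 340, 341, 342, 343, 344, 345, 346, 347, 348, 349, 350, 351, 352, 353, 354, 355, 356, 357, 358, 359, 360, 372, 373, 374, 375]
69 [281, 282, 283, 284, 285, 296, 297, 298, 299, 300, 301, 302, 303, 304, 305, 306, 307, 308, 309, 310, 311, 312, 313, 314, 315, 316, 317, 318, 319, 320, 321, 322, 323, 333, 334, 335, 336, 337, 338, 339, 340, 341, 342, 343, 344, 345, 346, 347, 348, 349, 350, 351, 352, 353, 354, 355, 356, 357, 358, 359, 360, 371, 372, 373, 374, 375]
77 [281, 282, 283, 284, 285, 317, 333, 335, 336, 337, 338, 339, 340, 341, 342, 343, 344, 345, 346, 347, 348, 349, 350, 351, 352, 353, 354, 355, 356, 357, 358, 359, 371, 372, 373, 374]
85 [282, 283, 284, 285, 371, 372, 373, 374]
93 [282, 283, 284, 285, 371, 372, 373, 374]
101 [282, 283, 284, 285, 371, 372, 373]
109 [282, 283, 284, 285, 286, 370, 371, 372, 373]
```

```bash
python3 -c "
from h import *
im,K,T=pickle.load(open('w8.pkl','rb'));g=im.max(2)
for c in(286,290,294,362,366,369): print(c,[int(r) for r in np.nonzero(g[20:140,c]<70)[0]+20])
print(pix(K,T,[(.516,.2514,.044),(.5617,.2611,.044),(.5697,.2264,.044),(.5231,.2164,.044)]).round(1))"
```

```text
286 [36, 37, 94, 95, 96, 97, 98, 99, 103, 104, 105, 106, 107, 108, 109, 110, 111, 112, 113, 114, 115]
290 [36, 111, 112, 113, 114, 115, 116]
294 [36, 111, 112, 113, 114, 115, 116]
362 [111, 112, 113, 114, 115, 116]
366 [112, 113, 114, 115, 116]
369 [110, 111, 112, 113, 114, 115, 116]
[[285.9  42.4]
 [370.3  42.5]
 [369.4 110.7]
 [287.2 110.9]]
```

Request:
carry_out(
  deltas=[
    [[0.001,0,0.002,0],[0.001,0,0.007,0],[0.001,0,0.015,0],[0.001,0,0.023,0],[0.001,0,0.031,0],[0.001,0,0.038,0],[0.001,0,0.043,0],[0.001,0,0.045,0]],
  ],
)

```text
t: 18.38
ee_pos: [0.5633, 0.1402, 0.1091]
ee_rot: [[-0.208, 0.978, -0.0], [0.978, 0.208, -0.0], [-0.0, -0.0, -1.0]]
ft_force: [-0.6, -0.1, -2.0]
grip_width: 0.137
grasp_force: 97.7
```

Request:
carry_out(
  deltas=[
    [[0,0,0.001,0],[0,0,0.002,0],[0,0,0.003,0],[0,0,0.004,0],[0,0,0.005,0],[0,0,0.006,0],[0,0,0.007,0],[0,0,0.008,0]],
  ],
)

```text
t: 19.38
ee_pos: [0.5634, 0.1402, 0.1053]
ee_rot: [[-0.208, 0.978, -0.0], [0.978, 0.208, -0.0], [-0.0, -0.0, -1.0]]
ft_force: [-0.0, -0.8, -0.8]
grip_width: 0.134
grasp_force: 97.7
```

```bash
python3 -c "
from h import *
go((563.6,140,105,102))
im,K,T=load()
P=pix(K,T,[(.5426,.2388,.047)]);print(P.round(1))
g=im.max(2)
for r in (50,70,90,105): print(r,[int(c) for c in np.nonzero(g[r,230:430]<70)[0]+230 if c<300 or c>355])
for c in(290,366): print(c,[int(r) for r in np.nonzero(g[0:140,c]<70)[0]])"
```

```text
t 19.38 p [563.4 140.2 105.3] yaw 102.02 w 0.134 gf 97.7 F [-0.  -0.8 -0.8] tilt [-0.     -0.0001]
(563.6, 140, 105, 102) [-0.0005, 0.0003, 0.0006] 0.0002
load ((327.9388732910156, 67.88356018066406), (64.732666015625, 83.31731414794922), 88.87670135498047)
[[328.5  68.2]]
50 [274, 275, 276, 277, 278, 279, 295, 296, 297, 298, 299, 356, 357, 358, 359, 360, 378, 379, 380, 381, 382]
70 [275, 276, 277, 278, 279, 296, 297, 298, 299, 378, 379, 380, 381, 382]
90 [275, 276, 277, 278, 279, 280, 377, 378, 379, 380, 381]
105 [276, 277, 278, 279, 280, 376, 377, 378, 379, 380]
290 [21, 22, 23, 24, 25, 26, 27, 28, 108, 109, 110, 111, 112, 113, 114]
366 [22, 23, 24, 25, 26, 27, 28, 108, 109, 110, 111, 112, 113, 114]
```

Request:
carry_out(
  deltas=[
    [[0,0,0.001,0],[0,0,0.002,0],[0,0,0.002,0],[0,0,0.002,0]],
  ],
)

```text
t: 19.92
ee_pos: [0.5634, 0.1402, 0.1043]
ee_rot: [[-0.208, 0.978, -0.0], [0.978, 0.208, -0.0], [-0.0, -0.0, -1.0]]
ft_force: [0.6, -0.9, -0.6]
grip_width: 0.138
grasp_force: 97.7
```

```bash
python3 -c "
from h import *
go((563.6,140,104,102))
load()"
```

```text
t 19.93 p [563.4 140.2 104.3] yaw 102.02 w 0.138 gf 97.7 F [ 0.6 -0.9 -0.6] tilt [-0.0001 -0.0001]
(563.6, 140, 104, 102) [-0.0005, 0.0004, 0.0006] 0.0002
load ((327.5, 67.5), (65.0, 83.0), 90.0)
```

Request:
carry_out(
  deltas=[
    [[-0.002,0,0,0],[-0.006,0,0,0],[-0.011,0,0,0],[-0.016,0,0,0],[-0.02,0,0,0],[-0.022,0,0,0],[-0.022,0,0,0]],
  ],
)

```text
t: 20.85
ee_pos: [0.5657, 0.1294, 0.1043]
ee_rot: [[-0.208, 0.978, -0.0], [0.978, 0.208, -0.0], [-0.0, -0.0, -1.0]]
ft_force: [-0.0, 0.2, -0.5]
grip_width: 0.135
grasp_force: 97.7
```

```bash
python3 -c "
from h import *
go((563.6,140,104,102))
im,K,T=load()
print(pix(K,T,[(.5426,.2388,.047)]).round(1))"
```

```text
t 20.85 p [565.7 129.4 104.3] yaw 102.01 w 0.135 gf 97.7 F [-0.   0.2 -0.5] tilt [-0.0001 -0.0001]
(563.6, 140, 104, 102) [0.0216, 0.0004, 0.0006] 0.0001
load ((328.11444091796875, 42.19232940673828), (67.68718719482422, 85.36485290527344), 88.60282135009766)
[[328.6  42.3]]
```

Request:
carry_out(
  deltas=[
    [[-0.01,0,0,0],[-0.03,0,0,0],[-0.06,0,0,0],[-0.08,0,0,0],[-0.09,0,0,0],[-0.09,0,-0.01,0],[-0.09,0,-0.04,0],[-0.09,0,-0.06,0]],
  ],
)

```text
t: 21.9
ee_pos: [0.5756, 0.0858, 0.1358]
ee_rot: [[-0.209, 0.978, 0.002], [0.978, 0.209, 0.0], [-0.0, 0.002, -1.0]]
ft_force: [0.3, 0.5, -0.2]
grip_width: 0.141
grasp_force: 97.7
```

Request:
carry_out(
  deltas=[
    [[-0.02,0,0,0],[-0.07,0,0,0],[-0.12,0,-0.02,0],[-0.17,0,-0.06,0],[-0.22,0,-0.1,0],[-0.27,0,-0.12,0],[-0.3,0,-0.12,0],[-0.3,0,-0.12,0]],
  ],
)

```text
t: 22.9
ee_pos: [0.606, -0.0621, 0.1936]
ee_rot: [[-0.207, 0.978, -0.001], [0.978, 0.207, 0.0], [0.0, -0.001, -1.0]]
ft_force: [0.3, -0.5, -0.6]
grip_width: 0.138
grasp_force: 97.7
```

```bash
python3 -c "
from h import *
go((546.5,-282.2,150,94.7))
from workcell import grab_frame
f=grab_frame('top');pickle.dump(f,open('t9.pkl','wb'))
K=np.array(f['intrinsics']);T=np.array(f['extrinsics']);im=f['img']
hsv=cv2.cvtColor(im,cv2.COLOR_RGB2HSV);m=cv2.inRange(hsv,(150,80,60),(179,255,255));m[:,:100]=0;m[:,500:]=0
ys,xs=np.nonzero(m);print(len(xs),xs.min(),xs.max(),ys.min(),ys.max());print(pix(K,T,[(.5426,.2388,.047)]))"
```

```text
t 22.9 p [606.  -62.1 193.6] yaw 101.93 w 0.138 gf 97.7 F [ 0.3 -0.5 -0.6] tilt [-0.0009  0.0001]
(546.5, -282.2, 150, 94.7) [-0.4061, -0.2074, 0.0873] 0.0804
153 179 193 232 252
[[186.31418946 241.88438328]]
```

Request:
carry_out(
  deltas=[
    [[-0.04,-0.02,0,0.01],[-0.12,-0.06,0,0.03],[-0.2,-0.1,0.02,0.05],[-0.28,-0.14,0.05,0.07],[-0.35,-0.18,0.08,0.08],[-0.395,-0.2,0.11,0.08],[-0.406,-0.207,0.13,0.08],[-0.406,-0.207,0.14,0.08]],
  ],
)

```text
t: 23.95
ee_pos: [0.5466, -0.2808, 0.1235]
ee_rot: [[-0.083, 0.997, -0.001], [0.997, 0.083, 0.001], [0.001, -0.001, -1.0]]
ft_force: [-0.1, -0.5, -0.7]
grip_width: 0.14
grasp_force: 97.8
```

Request:
carry_out(
  deltas=[
    [[0,0,0.01,0],[0,0,0.03,0],[0,0,0.05,0],[0,0,0.06,0],[0,0,0.06,0]],
  ],
)

```text
t: 24.58
ee_pos: [0.547, -0.2811, 0.0937]
ee_rot: [[-0.084, 0.996, -0.001], [0.996, 0.084, 0.0], [0.001, -0.001, -1.0]]
ft_force: [0.5, -0.6, -1.7]
grip_width: 0.14
grasp_force: 97.8
```

```bash
python3 -c "
from h import *
go((546.5,-282.2,73,94.7))"
```

```text
t 24.57 p [ 547.  -281.1   93.7] yaw 94.83 w 0.14 gf 97.8 F [ 0.5 -0.6 -1.7] tilt [-0.001   0.0005]
(546.5, -282.2, 73, 94.7) [-0.0022, -0.0012, 0.0415] 0.0014
```

Lower slowly to contact (about 72.6 mm).

Request:
carry_out(
  deltas=[
    [[0,0,0.006,0],[0,0,0.015,0],[0,0,0.024,0],[0,0,0.031,0],[0,0,0.036,0],[0,0,0.039,0],[0,0,0.04,0],[0,0,0.04,0]],
  ],
)

```text
t: 25.58
ee_pos: [0.5474, -0.2814, 0.0744]
ee_rot: [[-0.084, 0.996, 0.0], [0.996, 0.084, -0.0], [-0.0, 0.0, -1.0]]
ft_force: [0.4, -0.1, -0.9]
grip_width: 0.136
grasp_force: 97.8
```

Request:
carry_out(
  deltas=[
    [[0,0,0.001,0],[0,0,0.002,0],[0,0,0.002,0],[0,0,0.002,0]],
  ],
)

```text
t: 26.08
ee_pos: [0.5473, -0.2814, 0.0734]
ee_rot: [[-0.084, 0.996, -0.0], [0.996, 0.084, -0.0], [-0.0, -0.0, -1.0]]
ft_force: [0.1, -0.6, -1.1]
grip_width: 0.137
grasp_force: 97.8
```

```bash
python3 -c "
from h import *
go((546.5,-282.2,73,94.7))"
```

```text
t 26.07 p [ 547.3 -281.4   73.4] yaw 94.82 w 0.137 gf 97.8 F [ 0.1 -0.6 -1.1] tilt [-0.     -0.0001]
(546.5, -282.2, 73, 94.7) [-0.0015, -0.0018, 0.0007] 0.0013
```

Request:
carry_out(
  deltas=[
    [[0,0,0.001,0],[0,0,0.002,0],[0,0,0.002,0],[0,0,0.002,0]],
  ],
)

```text
t: 26.58
ee_pos: [0.5473, -0.2814, 0.0726]
ee_rot: [[-0.084, 0.996, 0.0], [0.996, 0.084, -0.0], [-0.0, 0.0, -1.0]]
ft_force: [-0.6, -0.1, 3.3]
grip_width: 0.145
grasp_force: 98.5
```

```bash
python3 -c "
from h import *
go((546.5,-282.2,73,94.7))"
```

```text
t 26.57 p [ 547.3 -281.4   72.6] yaw 94.82 w 0.145 gf 98.5 F [-0.6 -0.1  3.3] tilt [ 0.0001 -0.0003]
(546.5, -282.2, 73, 94.7) [-0.0014, -0.0018, -0.0007] 0.0013
```

Request:
carry_out(
  deltas=[
    [[0,0,0,0],[0,0,0,0],[0,0,0,0],[0,0,0,0],[0,0,0,0],[0,0,0,0],[0,0,0,0],[0,0,0,0]],
  ],
  hand=0,
)

```text
t: 27.58
ee_pos: [0.5473, -0.2814, 0.0724]
ee_rot: [[-0.084, 0.996, -0.0], [0.996, 0.084, -0.0], [-0.0, -0.0, -1.0]]
ft_force: [0.5, 0.5, 0.4]
grip_width: 1.005
grasp_force: 0.0
```

Request:
carry_out(
  deltas=[
    [[0,0,-0.02,0],[0,0,-0.06,0],[0,0,-0.12,0],[0,0,-0.2,0],[0,0,-0.28,0],[0,0,-0.3,0],[0,0,-0.3,0],[0,0,-0.3,0]],
  ],
)

```text
t: 28.58
ee_pos: [0.5464, -0.2808, 0.2209]
ee_rot: [[-0.084, 0.996, -0.002], [0.996, 0.084, 0.001], [0.002, -0.002, -1.0]]
ft_force: [0.0, -1.3, -1.3]
grip_width: 0.999
grasp_force: 0.0
```

```bash
python3 -c "
from h import *
go((546.5,-282.2,73,94.7))
im,K,T=wrist();old=pickle.load(open('w1.pkl','rb'))
g=im.astype(int)
L=np.array([(.018,0,.006),(-.045,0,.006),(-.078,0,.006),(-.111,0,.006)]);d=np.array([-.082,.9966]);O=np.array([.538,-.182])
P=pix(K,T,np.c_[O+L[:,:1]*d,L[:,2]]);print(P.round(1))
c=int(P[0,0]);print('nose col',[(r,g[r,c].tolist()) for r in range(int(P[0,1])-6,int(P[0,1])+7,2)])
blue=cv2.inRange(cv2.cvtColor(im,cv2.COLOR_RGB2HSV),(105,120,40),(125,255,255))
for r in (int(P[0,1])+12,int(P[1,1])-8,int(P[2,1]),int(P[3,1])-4):
  b=np.nonzero(blue[r])[0];gaps=np.nonzero(np.diff(b)>3)[0];print(r,b.min(),b.max(),[(int(b[i]),int(b[i+1])) for i in gaps])
"
```

```text
t 28.57 p [ 546.4 -280.8  220.9] yaw 94.82 w 0.999 gf 0.0 F [ 0.  -1.3 -1.3] tilt [-0.0023  0.0014]
(546.5, -282.2, 73, 94.7) [-0.0033, 0.0006, 0.2957] 0.0013
[[327.8  84.8]
 [327.6 156. ]
 [327.5 190.6]
 [327.4 223.5]]
nose col [(78, [49, 89, 171]), (80, [50, 89, 171]), (82, [51, 77, 139]), (84, [112, 112, 121]), (86, [135, 130, 126]), (88, [136, 130, 127]), (90, [137, 131, 128])]
96 294 382 [(317, 339)]
148 296 381 [(317, 338)]
190 297 380 [(305, 351)]
219 298 379 [(305, 351)]
```

```bash
python3 -c "
from h import *
from workcell import *
a=pickle.load(open('f0.pkl','rb'))['top']['img'];b=grab_frame('top')['img']
for n,(x,y) in dict(green=(293,201),orange=(250,132),white=(367,138)).items():
  print(n,cv2.matchTemplate(b[y-30:y+30,x-30:x+30],a[y-15:y+15,x-15:x+15],cv2.TM_CCOEFF_NORMED).argmax(),'ideal',15*31+15)
print(hand_in())"
```

```text
green 480 ideal 480
orange 480 ideal 480
white 480 ideal 480
the job is handed in; nothing more can be done
None
```

The job is handed in, and the script returned no verdict. My last checks put the pink cassette flat in the light stand's nest and the lifter standing released on the blue mat. The green cassette and both pots had not moved.

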